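Take the washed-board basket off its drip hook and stand it in the cradle

TASK

The small steel basket of washed circuit boards hangs by its crossbar in the deep, narrow hook of the drip stand. Ease it up along the slot of the hook, which leans, until the bar is past the upturned tip, feeling your way so that you never wrench the hook; then draw it off and set it down gently in the low aluminium cradle, flat on the floor of the cradle, and let go. Leave the other things on the bench where they are.

Things in the scene. Friction and masses are not known exactly. Their poses are not given: they have to be found in the camera images.
- basket: Open steel basket 90 (x) x 76 (y) x 45 mm high with green boards in it (up to z = 50 mm), 0.29 to 0.46 kg. Origin: centre of its underside, z up. Two round uprights (8 mm thick, at y = +34 and -34 mm) rise from its sides to carry the crossbar and, at the top, the grip plate. It hangs upright, free to swing about the crossbar. Half a turn about z gives the same shape.
- basket_bar (a point): Middle of the round crossbar (10 mm thick, along y between the uprights) that lies in the hook, 135 mm above the basket's underside; the space between it and the basket's rim is open. Axes as the basket.
- basket_grip (a point): Centre of the black plastic grip plate above the crossbar: 10 mm thick (basket's x), 40 mm wide (y), 34 mm high, centre 219 mm above the basket's underside and 84 mm above the crossbar; axes as the basket. Open space on both x sides.
- hook_stand: Fixed stand: grey base plate 165 x 120 x 12 mm, a steel post 212 mm high at x = +85 mm, an arm from it and a steel hook. Origin on the table straight below the hook, z up. The hook's mouth and shorter tine face the stand's -x, the way to withdraw. A bar lifted out of line with the slot jams against a tine: once off its seat, the basket must never press on the hook with over 12 N.
- hook_seat (a point): Centre of the hanging bar at the bottom of the hook's U-shaped slot, 185 mm above the table; axes as the stand, not leaning with the hook. Slot 12.6 mm wide for the 10 mm bar; along it from here the front (-x) tine stands 44.5 mm, the rear one 52.5 mm; both 18 mm wide. Slot's lean (stiff pivot about y), set anew each time and not reported: from 0.25 rad towards +x to 0.55 towards -x.
- cradle: Fixed low aluminium cradle, an open nest for the basket, 95 (x) x 81 (y) mm inside. Origin on the table under its centre, z up; floor 6 mm above it, straight walls up to 22 mm, then lips flaring outward up to 36 mm. The basket fits with its x along the cradle's x, either way round. It must never feel more than 40 N from the basket.
- spool: Bystander: grey plastic solder spool 52 mm across and 40 mm high, standing; origin under its centre.
- flux_bottle: Bystander: amber bottle 36 mm across and 70 mm high; origin under its centre.
- pliers: Bystander: pliers with red handles, 150 mm long, lying; origin at the joint, handles to its +x.
- screwdriver: Bystander: screwdriver with black handle, lying.
- clamp_block: Bystander: wooden block 70 x 50 mm with two upright cheeks, 95 mm high; origin under its centre.
- parts_bin: Bystander: open red bin 120 x 90 x 50 mm; origin under its centre.
- board_stack: Bystander: stack of boards 100 x 70 x 16 mm; origin under its centre.
Not all that is in view belongs to the job. Leave any purple look-alike of the basket alone.

How it is judged (in metres and radians):
On the way, in this order (a step that is already met when the one before it is completed fails the run):
1. the bar has been lifted past the upturned tip of the hook (z of basket_bar in the frame of hook_stand above 0.215 m and horizontal distance between basket_bar and hook_stand below 0.06 m).
2. the basket has been drawn off the hook (horizontal distance between basket_bar and hook_stand above 0.09 m), for 0.1 s.
At the end, for the whole second after the job is handed in: The basket stands flat on the floor of the cradle: underside within 3 mm of the floor's height, within 8 mm of the cradle's centre, upright within 0.06 rad, at rest and released (horizontal distance between basket and cradle below 0.008 m and z of basket in the frame of cradle between 0.003 and 0.009 m and angle between basket's own z axis and vertical below 0.06 rad and linear speed of basket below 0.02 m/s); the robot touches nothing.
It fails at once if the hook is wrenched: with the bar lifted off its seat (by over 4 mm), the basket presses on the hook stand with more than 12 N (contact force between basket and hook_stand above 12 N and z of basket_bar in the frame of hook_stand above 0.189 m).
It fails at once if the basket is pushed or dropped hard into the cradle: more than 40 N (contact force between basket and cradle above 40 N).
It fails at once if a bystander is moved more than 20 mm (distance of any of spool, flux_bottle, pliers, screwdriver, clamp_block, parts_bin, board_stack from where it was at the start of the episode above 0.02 m).
It also fails if it takes over 64 s, if anything falls off the work surface, if the arm or the gripper's body presses on something with over 40 N, if the wrist force passes 120 N, or if a joint passes its speed limit or range.

ROBOT

A 6-joint arm with a two-finger parallel gripper is mounted at the origin on the work surface. World frame = base frame: x ahead of the robot, y to its left, z up, the work surface at z = 0. Lengths are in m, angles in degrees, forces in N, time in s.
With the tool pointing down it reaches from about 0.35 to 0.875 m from the base axis. Payload 4.2 kg.
Tool frame: the origin (TCP) lies on the centre line of the jaws, within the pads' length; the fingertips stand 8 mm ahead of it and the grasp point (between the pads) lies 11 mm behind it; z points along the fingers, y is the direction in which the jaws open and shut (so a half turn about z gives the same grasp; the last joint's range is limited). The gripper opens to 87 mm and grips with 3 to 60 N. Pads are 19 mm wide; open, the fingers measure 117 mm over their backs; the gripper's body (75 mm by 190 mm) begins 51 mm behind the grasp point.
Start: joints at [14.817, 22.042, 0.453, 0, -68.411, -14.817], TCP at [0.625, 0, 0.231] pointing down, gripper open.
Joint ranges: [-179.83, 179.83], [-69.29, 118.12], [-61.27, 80.66], [-181.25, 117.63], [-171.15, -9.14], [-177.46, 177.46]. Speed limits (degrees/s): [159.86, 159.86, 180, 180, 180, 180].

INTERFACE

Orientations are given as a 3x3 rotation matrix whose columns are the frame's x, y, z axes.
In Python, from station import sense, capture, finish_job, recognise gives the robot as it stands.
- The arm moves only by the tool apply_moves, never from a script. Its argument "plan" is a list that holds one entry, the list of rows, each a list of 7 numbers: the opening in per cent of the stroke, from 0 (shut) to 100 (fully open), then the shift along the world's x, y, z in units of 25 mm (1.0 is 25 mm), then the turn, a rotation vector about the world's x, y, z in rad. A call has 1 to 12 rows; each row shifts and turns the pose as measured when the row begins; what a row does not reach is not made up. A row lasts 1/12 s, in which the tool goes at most 41.7 mm and 7.16 degrees, less where a joint would pass 70% of its speed; a pose out of reach is approached as far as the arm can. A call is refused whole if a number of a shift passes 1 or a number of a turn 0.125, either way. A call with a gripper value outside its range is refused whole. The fingers move at their own pace and stop on an object; the grip force is fixed at half the most. Time passes only in rows, so rows that do not move let the fingers close. It gives the time, the measured TCP pose, the force and the opening at its end, in the units of the state.
- sense(): the state, without advancing time (a new reading comes with each control period).
- capture(name): name is "scene" or "side" or "wrist"; returns a dict with "pixels" (420x560x3 uint8, red, green, blue), "depth" (420x560 float32, m along the optical axis (not along the pixel's ray), 0 where there is no reading), "mtx" (3x3 intrinsics, pixels), "R" (3x3) and "t" (3): a world point X has camera coordinates R X + t; the wrist camera has in their place "mount" (4x4, takes a point from camera to tool coordinates, whose origin is the TCP and whose axes are the flange's). Camera axes: x right, y down, z forward; pixel columns grow to the right and rows downward; lengths in m; the calibration is good to about 2 mm. A picture is of the moment at which its call begins: read the wrist's pose just before it.
- finish_job(): hands the job in, once; it reports no verdict.
Trained networks look in a picture, given as the dict that the camera call returned (one of the last four; its "shot" number tells which), for a name from the list of things; names that differ only in an ending like _2 or _b are one class to them, and where a whole thing is asked for, a point or a joint stands for the part that bears it (a point fixed in the world has none). Each returns a list of dicts, best first, with "score" (0 to 1); they miss things now and then, are a little off and sometimes report something else, mostly with a low value. They report only what shows in the picture. A call takes as long as a camera call. They do not tell look-alikes from the thing itself.
- recognise(label, picture): "at" ([x, y, z] in m, in the coordinates of the camera as it stood for that picture, good to about 4 mm: the middle of the surface that is visible of it).
The state is a dict: "time_s": time; "joints": joint angles; "joint_velocities": joint speeds; "effort": joint torques, N m; "tcp_pos": TCP position; "ee_rot": TCP orientation; "wrist_force": force on the tool from outside, world axes, zero at the start; "moment": the same for the moment, N m; "gripper_width": opening from 0.0 (shut) to 1.0 (fully open).
Only numpy, scipy, OpenCV 4.12 (cv2) and the standard library are available. Lean on these libraries where they do the work, as an engineer would, in place of code of your own. Each camera call takes 0.05 s, during which the arm holds its last target.

## Working session

There is one attempt and no reset: what is moved stays moved. The work goes in short steps, Python scripts to look and compute and a tool call to move; the robot and the scene stay as the last step left them, time stands still between calls to the robot, and variables do not carry over. Pictures are saved under pics/ and viewed, and the job is handed in when it is done.

Besides the shell and the picture viewer there is one more tool, called after "Emit:" by a JSON object that holds its "name" and its "arguments". apply_moves: Moves the arm, as the interface text tells. Its arguments: {"type":"object","properties":{"plan":{"type":"array","items":{"type":"array","items":{"type":"array","items":{"type":"number"}}}}},"required":["plan"]}

```bash
ls; mkdir -p pics
cat > h.py <<'E'
import numpy as np, cv2
from station import sense, capture, finish_job, recognise
def save(d,n): cv2.imwrite('pics/%s.png'%n, d['pixels'][:,:,::-1])
def world(d,p): return d['R'].T@(np.asarray(p)-d['t'])
def cloud(d):
    z=d['depth'];K=d['mtx'];v,u=np.indices(z.shape)
    P=np.stack([(u-K[0,2])/K[0,0]*z,(v-K[1,2])/K[1,1]*z,z],-1)
    W=(P-d['t'])@d['R']
    W[z==0]=np.nan
    return W
E
python3 - <<'E'
from h import *
s=sense();print({k:np.round(v,3).tolist() for k,v in s.items()})
for n in ['scene','side']:
    d=capture(n);save(d,n+'0');print(n,np.round(d['R'],3).tolist(),d['t'],d['mtx'].tolist(),'campos',-d['R'].T@d['t'])
    np.savez('%s0.npz'%n,**{k:v for k,v in d.items() if k in('pixels','depth','R','t','mtx')})
    for l in ['basket','basket_grip','hook_stand','cradle','basket_bar']:
        for r in recognise(l,d)[:3]: print(l,round(r['score'],2),np.round(world(d,r['at']),3))
E
```

```text
pics
{'time_s': 0.0, 'joints': [14.818, 22.092, 0.381, -0.03, -68.411, -14.815], 'joint_velocities': [-0.058, -0.053, -0.019, 0.033, 0.059, 0.043], 'effort': [0.001, -39.066, 18.74, 4.22, 0.011, -0.0], 'tcp_pos': [0.624, 0.0, 0.229], 'ee_rot': [[-0.0, -1.0, -0.002], [-1.0, 0.0, -0.0], [0.0, 0.002, -1.0]], 'wrist_force': [-0.525, 0.117, -0.249], 'moment': [-0.033, 0.023, -0.008], 'gripper_width': 0.998}
scene [[0.804, 0.595, 0.015], [0.4, -0.522, -0.753], [-0.44, 0.612, -0.657]] [-0.42639076 -0.05439203  1.61877861] [[438.0016713910634, 0.0, 279.9972547136858], [0.0, 438.0016713910634, 205.61256347600028], [0.0, 0.0, 1.0]] campos [ 1.07725372 -0.76456924  1.0296456 ]
basket 0.65 [0.346 0.013 0.045]
basket 0.64 [ 0.58  -0.195  0.097]
basket 0.54 [0.429 0.247 0.022]
basket_grip 0.76 [ 0.582 -0.197  0.095]
basket_grip 0.62 [0.346 0.016 0.045]
basket_grip 0.47 [0.42  0.25  0.024]
hook_stand 0.69 [ 0.637 -0.203  0.013]
cradle 0.63 [0.602 0.206 0.007]
cradle 0.5 [ 0.581 -0.2    0.094]
cradle 0.2 [ 0.636 -0.203  0.01 ]
basket_bar 0.62 [0.348 0.013 0.048]
basket_bar 0.62 [0.432 0.245 0.023]
basket_bar 0.6 [ 0.579 -0.199  0.097]
side [[0.825, -0.565, -0.0], [-0.297, -0.434, -0.851], [0.481, 0.702, -0.526]] [-0.40783882  0.29030358  0.92565806] [[402.79394367223125, 0.0, 281.21675948981766], [0.0, 402.79394367223125, 209.62206676667924], [0.0, 0.0, 1.0]] campos [-0.02207246 -0.7543129   0.73346872]
basket 0.95 [ 0.571 -0.204  0.089]
basket 0.74 [0.403 0.264 0.046]
basket 0.62 [0.337 0.008 0.042]
basket_grip 0.89 [0.402 0.267 0.043]
basket_grip 0.86 [ 0.574 -0.202  0.095]
basket_grip 0.79 [0.332 0.009 0.041]
hook_stand 0.8 [ 0.599 -0.206  0.015]
cradle 0.91 [0.587 0.208 0.012]
basket_bar 0.93 [0.332 0.011 0.039]
basket_bar 0.8 [0.405 0.264 0.05 ]
basket_bar 0.74 [ 0.575 -0.198  0.09 ]
```

View pics/scene0.png

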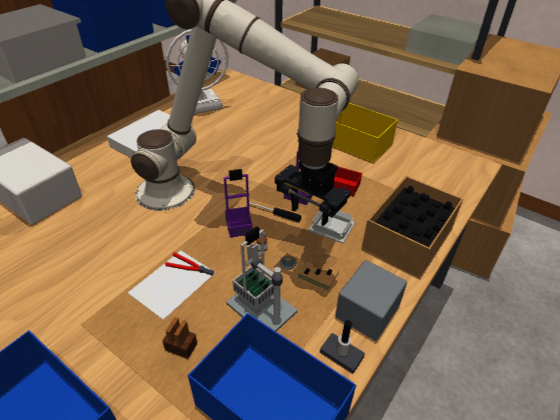

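View pics/side0.png

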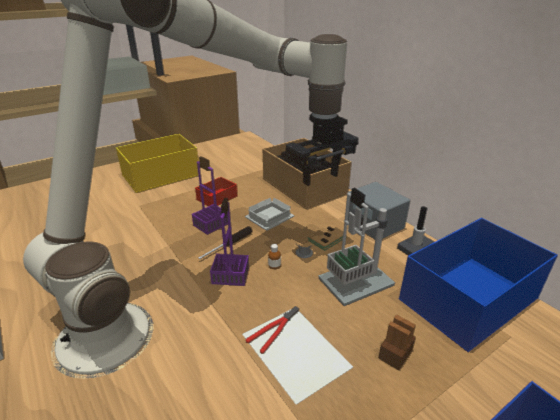

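The real basket hangs at about (253,285) in the scene view and (350,265) in the side view. The two purple look-alikes stand free. The cradle is at (333,225) in scene and (270,213) in side. I'll zoom in and measure yaw and lean.

Run:
```python
from h import *
for n,(x0,x1,y0,y1) in {'side':(310,405,180,305),'scene':(220,310,215,335)}.items():
    d=dict(np.load(n+'0.npz'))
    c=cv2.resize(d['pixels'][y0:y1,x0:x1,::-1],None,fx=4.6,fy=4.6,interpolation=cv2.INTER_CUBIC)
    cv2.imwrite(f'pics/{n}_z.png',c)
    W=cloud(d)
    # plate z 12mm, cradle rim, grip
    m=(abs(W[...,0]-.64)<.16)&(abs(W[...,1]+.2)<.13)
    pl=m&(W[...,2]>.006)&(W[...,2]<.018)
    r=cv2.minAreaRect((W[pl][:,:2]*1000).astype(np.float32));print(n,'plate',r,pl.sum())
    hi=m&(W[...,2]>.2)
    P=W[hi]
    rgb=d['pixels'][hi]
    dark=rgb.max(1)<60
    print('dark hi',dark.sum(),P[dark].min(0),P[dark].max(0),np.median(P[dark],0))
    c=m&0
    mc=(abs(W[...,0]-.59)<.1)&(abs(W[...,1]-.207)<.1)&(W[...,2]>.028)&(W[...,2]<.045)
    if mc.sum()>5: print('cradle lip',cv2.minAreaRect((W[mc][:,:2]*1000).astype(np.float32)),mc.sum())
    mc=(abs(W[...,0]-.59)<.1)&(abs(W[...,1]-.207)<.1)&(W[...,2]>.003)&(W[...,2]<.045)
    print('cradle',cv2.minAreaRect((W[mc][:,:2]*1000).astype(np.float32)),mc.sum())
```

```text
side plate ((661.1377563476562, -209.187255859375), (294.7712097167969, 233.38316345214844), 9.40422248840332) 1320
dark hi 179 [ 0.56949904 -0.21014609  0.25199838] [ 0.58142901 -0.17018293  0.2868947 ] [ 0.57413817 -0.19136738  0.27180825]
cradle lip ((590.3033447265625, 209.44317626953125), (120.43280792236328, 104.37023162841797), 8.918737411499023) 191
cradle ((590.1171264648438, 205.02700805664062), (198.09725952148438, 195.43826293945312), 0.059370290488004684) 1033
scene plate ((642.6594848632812, -200.54998779296875), (258.59503173828125, 312.91778564453125), 89.88726043701172) 1419
dark hi 168 [ 0.56582146 -0.21094614  0.22785854] [ 0.58604592 -0.16896821  0.28925771] [ 0.58227552 -0.18965804  0.27610338]
cradle lip ((589.4561157226562, 210.01095581054688), (119.0025863647461, 104.88610076904297), 9.487398147583008) 155
cradle ((589.6375732421875, 206.8289794921875), (199.1710968017578, 198.9451141357422), 0.2990644872188568) 1331
```

Run:
```python
import cv2
a=cv2.imread('pics/side_z.png');b=cv2.imread('pics/scene_z.png');print(a.shape,b.shape)
```

```text
(575, 437, 3) (552, 414, 3)
```

View pics/side_z.png

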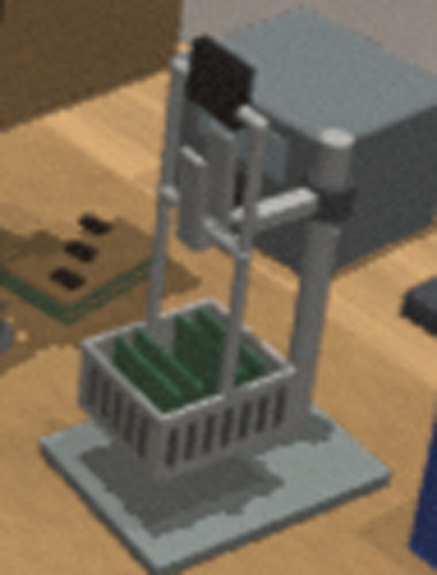

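View pics/scene_z.png

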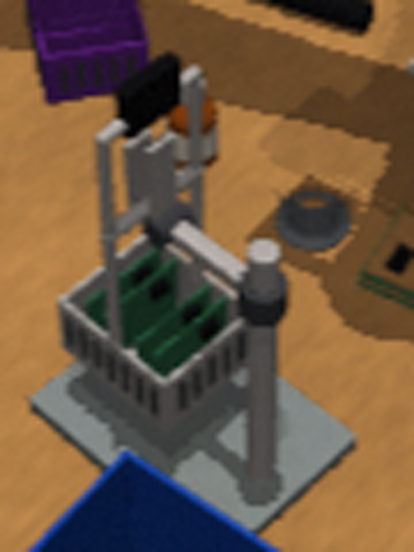

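Run:
```python
from h import *
for n in ['side','scene']:
    d=dict(np.load(n+'0.npz'));W=cloud(d);rgb=d['pixels'].astype(int)
    m=(abs(W[...,0]-.64)<.15)&(abs(W[...,1]+.2)<.12)
    sat=rgb.max(-1)-rgb.min(-1)
    pl=m&(W[...,2]>.007)&(W[...,2]<.017)&(sat<25)
    pl=cv2.morphologyEx(pl.astype(np.uint8),cv2.MORPH_OPEN,np.ones((3,3)))
    k,l,st,c=cv2.connectedComponentsWithStats(pl)
    i=1+np.argmax(st[1:,4]);P=W[l==i];print(n,'plate',cv2.minAreaRect((P[:,:2]*1000).astype(np.float32)),len(P),np.median(P[:,2]))
    g=m&(W[...,2]>.2)&(W[...,2]<.3)&(rgb.max(-1)<60)
    P=W[g];P=P[abs(P[:,2]-.269)<.03]
    print('grip',np.median(P,0),cv2.minAreaRect((P[:,:2]*1000).astype(np.float32)))
    c=P.mean(0);u,s,v=np.linalg.svd(P-c);print('normal',v[2],s/np.sqrt(len(P)), 'zrange',np.percentile(P[:,2],[2,98]))
    # post
    p=m&(W[...,2]>.02)&(W[...,2]<.22)&(abs(W[...,0]-.66)<.05)&(sat<30)
    P=W[p];
    for z in np.arange(.03,.22,.03):
        q=P[abs(P[:,2]-z)<.015]
        if len(q):print('post z%.2f'%z,np.median(q[:,:2],0),len(q))
    p=m&(W[...,2]>.21)&(W[...,2]<.22);
    top=m&(W[...,2]>.205)&(W[...,0]>.62);print('top',W[top].mean(0),top.sum())
```

```text
side plate ((604.9632568359375, -193.30166625976562), (120.63163757324219, 166.24249267578125), 82.81446075439453) 1223 0.011779863943909317
grip [ 0.57413817 -0.19136738  0.27180825] ((576.3875732421875, -190.4295196533203), (40.27177810668945, 10.33448600769043), 84.90611267089844)
normal [-0.9946277   0.08208108  0.06307486] [0.01197336 0.01038643 0.00175682] zrange [0.25316741 0.2857533 ]
post z0.03 [ 0.65745996 -0.20590327] 35
post z0.06 [ 0.65547208 -0.20589398] 70
post z0.09 [ 0.62210095 -0.20405051] 153
post z0.12 [ 0.65603925 -0.20371186] 69
post z0.15 [ 0.65693415 -0.20365537] 62
post z0.18 [ 0.65134388 -0.2014561 ] 184
post z0.21 [ 0.65823254 -0.2020249 ] 61
top [ 0.66065196 -0.20067067  0.21027815] 36
scene plate ((606.9580688476562, -194.3100128173828), (188.29348754882812, 99.58921813964844), 12.118807792663574) 1016 0.012557380906263516
grip [ 0.58227555 -0.18968641  0.27613198] ((579.2981567382812, -189.68626403808594), (41.901371002197266, 12.287633895874023), 85.92196655273438)
normal [ 0.98629583 -0.10575662  0.12663365] [0.01215    0.01079536 0.00238245] zrange [0.25380844 0.28859939]
post z0.03 [ 0.66719209 -0.20588502] 31
post z0.06 [ 0.62304182 -0.20395809] 152
post z0.09 [ 0.62207575 -0.20280606] 195
post z0.12 [ 0.66690388 -0.20494296] 51
post z0.15 [ 0.66788072 -0.20510937] 43
post z0.18 [ 0.65773716 -0.20114891] 175
post z0.21 [ 0.66562549 -0.20248833] 57
top [ 0.66385462 -0.20053943  0.21146341] 42
```

Run:
```python
from h import *
o=np.array([.5776,-.194]);a=np.radians(-7)
A=np.array([[np.cos(a),np.sin(a)],[-np.sin(a),np.cos(a)]])
for n in ['side','scene']:
    d=dict(np.load(n+'0.npz'));W=cloud(d)
    S=W.copy();S[...,:2]=(W[...,:2]-o)@A.T
    m=(abs(S[...,1])<.03)&(S[...,2]>.165)&(S[...,2]<.245)&(S[...,0]>-.05)&(S[...,0]<.03)
    print(n)
    for r in np.unique(np.where(m)[0]):
        c=np.where(m[r])[0]
        print(r,' '.join('%d:%d,%d,%d'%(k,*(S[r,k]*1000).round()) for k in c[::1]))
d=capture('wrist');print(d['mount'],d['mtx'])
```

```text
side
207 356:5,12,238 357:7,11,238
208 356:5,12,235 357:4,7,238 358:5,5,238
209 355:4,14,231 356:5,12,232 357:3,6,236 358:4,3,237 359:6,2,237 360:5,-2,240
210 355:6,16,227 356:5,11,230 357:4,7,233 358:3,1,236 359:5,0,236 360:4,-4,238
211 355:5,14,226 356:5,11,227 357:5,7,229 358:5,3,231 359:6,1,233 360:7,-1,233 361:9,-3,233
212 349:-12,15,227 350:-12,12,229 351:-9,11,228 355:5,14,223 356:6,11,224 357:6,8,226 358:5,3,229 359:6,0,230 360:6,-3,232 361:9,-3,231
213 349:-15,12,227 350:-13,10,227 351:-10,10,226 352:-11,5,230 355:5,14,220 356:5,10,222 357:5,7,224 358:5,3,226 359:6,1,227 360:6,-4,229 361:9,-3,228 364:-2,-26,244
214 349:-14,12,223 350:-13,10,225 351:-12,7,226 352:-12,4,227 353:-12,0,230 355:6,14,216 356:4,8,221 357:7,8,219 358:3,0,225 359:5,-1,226 360:6,-3,226 361:9,-4,226 364:-2,-27,242 365:-2,-30,244
215 349:-12,14,219 350:-13,9,222 351:-12,6,224 352:-14,1,227 353:-12,-1,227 354:-10,-2,228 355:-9,-4,229 356:6,10,216 357:4,5,220 358:5,2,221 359:3,-4,225 360:5,-6,225 361:9,-4,223
216 349:-12,14,216 350:-13,8,220 351:-12,7,220 352:-13,2,224 353:-13,-2,226 354:-12,-4,226 355:-9
[... 8013 characters left out ...]
:23,0,178 258:26,0,181 259:28,2,182 260:29,5,179
267 244:5,-28,184 252:11,-7,171 253:14,-6,173 254:18,-6,176 255:19,-4,176 256:21,-2,175 257:21,1,172 258:27,-1,179
268 243:2,-30,179 244:4,-28,178 253:14,-7,170 254:19,-7,174 255:22,-7,176 258:25,1,172
269 244:3,-28,174
270 244:4,-29,172
272 244:5,-29,165
[[-5.76620169e-04 -9.52091983e-01 -3.05811253e-01  8.45677023e-02]
 [ 9.99999833e-01 -5.56023709e-04 -1.54455917e-04 -1.26281590e-04]
 [-2.29820671e-05 -3.05811292e-01  9.52092145e-01 -1.52925581e-01]
 [ 0.00000000e+00  0.00000000e+00  0.00000000e+00  1.00000000e+00]] [[349.61160061   0.         287.10864245]
 [  0.         349.61160061 209.80731673]
 [  0.           0.           1.        ]]
```

The side view's plate fit gives a stand yaw of about -7.2°. Grip-plate normals read -5° to -6°, and the post-to-hook line -7°. The seat is near (0.578,-0.190), and the slot leans only slightly towards -x. I'll fit the lean while moving above the grip.

Run:
```python
from h import *
o=np.array([.578,-.190]);a=np.radians(-7.)
A=np.array([[np.cos(a),np.sin(a)],[-np.sin(a),np.cos(a)]])
for n in ['side','scene']:
    d=dict(np.load(n+'0.npz'));W=cloud(d);S=W.copy();S[...,:2]=(W[...,:2]-o)@A.T
    # faces
    for name,x0,x1,z0,z1 in [('front',-.017,-.006,.192,.226),('rear',.002,.013,.196,.234)]:
        for yr in [(-.007,.000),(0,.007),(-.007,.007)]:
            m=(S[...,1]>yr[0])&(S[...,1]<yr[1])&(S[...,0]>x0)&(S[...,0]<x1)&(S[...,2]>z0)&(S[...,2]<z1)
            P=S[m]
            if len(P)<10: continue
            q=np.linalg.lstsq(np.c_[np.ones(len(P)),P[:,1],P[:,2]-.185],P[:,0],rcond=None)
            r=q[0];print(n,name,yr,len(P),'x@seat %.4f dxdy %.3f dxdz %.3f'%tuple(r))
```

```text
side front (-0.007, 0.0) 30 x@seat -0.0113 dxdy -0.316 dxdz -0.050
side front (0, 0.007) 21 x@seat -0.0107 dxdy -0.052 dxdz -0.036
side front (-0.007, 0.007) 51 x@seat -0.0105 dxdy -0.096 dxdz -0.046
side rear (-0.007, 0.0) 32 x@seat 0.0052 dxdy -0.509 dxdz -0.023
side rear (0, 0.007) 25 x@seat 0.0071 dxdy -0.034 dxdz -0.045
side rear (-0.007, 0.007) 57 x@seat 0.0072 dxdy -0.157 dxdz -0.037
scene front (-0.007, 0.0) 19 x@seat -0.0088 dxdy 0.055 dxdz 0.025
scene front (0, 0.007) 13 x@seat -0.0075 dxdy -0.087 dxdz -0.020
scene front (-0.007, 0.007) 32 x@seat -0.0084 dxdy 0.021 dxdz -0.000
scene rear (-0.007, 0.0) 28 x@seat 0.0117 dxdy 0.436 dxdz -0.030
scene rear (0, 0.007) 23 x@seat 0.0101 dxdy 0.077 dxdz -0.035
scene rear (-0.007, 0.007) 51 x@seat 0.0105 dxdy 0.098 dxdz -0.043
```

Emit:
{"name": "apply_moves", "arguments": {"plan": [[[100,0,0,1,0,0,0],[100,0,0,1,0,0,0],[100,0,0,1,0,0,0],[100,-0.2,-1,0.6,0,0,-0.025],[100,-0.2,-1,0,0,0,-0.025],[100,-0.2,-1,0,0,0,-0.025],[100,-0.3,-1,0,0,0,-0.025],[100,-0.3,-1,0,0,0,-0.022],[100,-0.3,-1,0,0,0,0],[100,-0.3,-0.9,0,0,0,0],[100,0,0,0,0,0,0]]]}}

```text
time_s: 1.57
tcp_pos: [0.5768, -0.1777, 0.325]
ee_rot: [[-0.123, -0.992, 0.0], [-0.992, 0.123, -0.001], [0.001, -0.001, -1.0]]
wrist_force: [0.3, 0.1, 0.9]
gripper_width: 0.998
```

```bash
cat >> h.py <<'E'
def wpose(s,d):
    T=np.eye(4);T[:3,:3]=np.array(s['ee_rot']);T[:3,3]=s['tcp_pos']
    M=T@np.array(d['mount']);d['R']=M[:3,:3].T;d['t']=-M[:3,:3].T@M[:3,3];return d
E
python3 - <<'E'
from h import *
s=sense();d=wpose(s,capture('wrist'));save(d,'w1')
W=cloud(d);rgb=d['pixels'].astype(int)
o=np.array([.578,-.190]);a=np.radians(-7.)
A=np.array([[np.cos(a),np.sin(a)],[-np.sin(a),np.cos(a)]])
S=W.copy();S[...,:2]=(W[...,:2]-o)@A.T
m=(abs(S[...,0])<.04)&(abs(S[...,1])<.05)&(S[...,2]>.24)&(S[...,2]<.3)&(rgb.max(-1)<70)
P=S[m];print(len(P),P.min(0),P.max(0),cv2.minAreaRect((P[:,:2]*1000).astype(np.float32)))
E
```

```text
1109 [-0.0042481  -0.01891725  0.25375115] [0.0055279  0.03186504 0.28591836] ((1.0051445960998535, 6.416175842285156), (50.7674674987793, 9.770904541015625), 89.13214111328125)
```

View pics/w1.png

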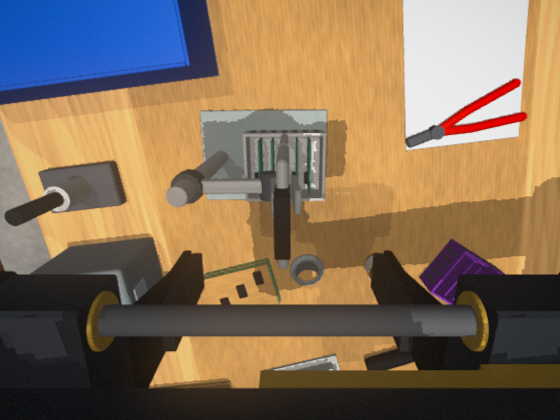

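The wrist view shows the grip plate at (283,225), centred between the jaws and parallel to the pads. The post is at (185,190) and lower. Next I move down to the grip.

Emit:
{"name": "apply_moves", "arguments": {"plan": [[[100,0.08,-0.48,0,0,0,-0.003],[100,0,0,-0.5,0,0,0],[100,0,0,-0.6,0,0,0],[100,0,0,-0.6,0,0,0],[100,0,0,-0.5,0,0,0],[100,0,0,-0.3,0,0,0],[100,0,0,0,0,0,0],[100,0,0,0,0,0,0]]]}}

```text
time_s: 2.28
tcp_pos: [0.5829, -0.1872, 0.2609]
ee_rot: [[-0.121, -0.993, 0.005], [-0.993, 0.121, -0.001], [0.0, -0.005, -1.0]]
wrist_force: [-0.4, -0.5, 1.1]
gripper_width: 1.002
```

Emit:
{"name": "apply_moves", "arguments": {"plan": [[[100,-0.17,-0.08,-0.06,0,0,0],[100,0,0,0,0,0,0],[100,0,0,0,0,0,0]]]}}

```text
time_s: 2.53
tcp_pos: [0.5796, -0.189, 0.2609]
ee_rot: [[-0.119, -0.993, 0.008], [-0.993, 0.119, -0.001], [0.001, -0.008, -1.0]]
wrist_force: [0.1, -0.7, -0.6]
gripper_width: 1.003
```

Run:
```python
from h import *
s=sense();print(s['tcp_pos'],s['wrist_force'],s['moment']);d=capture('side');save(d,'s2');d=d['pixels'][150:305,300:415,::-1];cv2.imwrite('pics/s2z.png',cv2.resize(d,None,fx=3.8,fy=3.8,interpolation=cv2.INTER_CUBIC))
```

```text
[ 0.57959542 -0.1890392   0.26091848] [ 0.14868412 -0.67568522 -0.64568865] [ 0.02997643 -0.07261759 -0.00743985]
```

View pics/s2z.png

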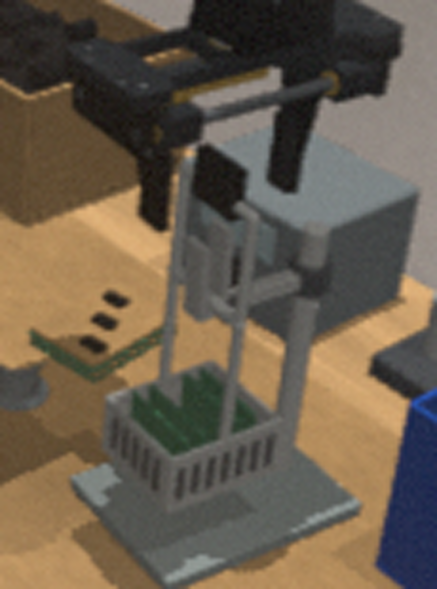

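The fingers flank the plate. I'll trim the pose and close.

Emit:
{"name": "apply_moves", "arguments": {"plan": [[[100,-0.04,0,0,0,0.008,0],[50,0,0,0,0,0,0],[30,0,0,0,0,0,0],[5,0,0,0,0,0,0],[5,0,0,0,0,0,0],[5,0,0,0,0,0,0],[5,0,0,0,0,0,0],[5,0,0,0,0,0,0]]]}}

```text
time_s: 3.25
tcp_pos: [0.579, -0.1894, 0.2629]
ee_rot: [[-0.12, -0.993, 0.002], [-0.993, 0.12, -0.002], [0.002, -0.003, -1.0]]
wrist_force: [-0.1, 0.7, 0.3]
gripper_width: 0.551
```

Emit:
{"name": "apply_moves", "arguments": {"plan": [[[5,0,0,0,0,0,0],[5,0,0,0,0,0,0],[5,0,0,0,0,0,0],[5,0,0,0,0,0,0],[5,0,0,0,0,0,0],[5,0,0,0,0,0,0],[5,0,0,0,0,0,0],[5,0,0,0,0,0,0]]]}}

```text
time_s: 3.92
tcp_pos: [0.5787, -0.1893, 0.2628]
ee_rot: [[-0.12, -0.993, 0.001], [-0.993, 0.12, -0.002], [0.002, -0.002, -1.0]]
wrist_force: [0.4, 0.6, -0.5]
gripper_width: 0.112
```

Emit:
{"name": "apply_moves", "arguments": {"plan": [[[5,0,0,0.1,0,0,0],[5,0,0,0.1,0,0,0],[5,0,0,0.1,0,0,0]]]}}

```text
time_s: 4.17
tcp_pos: [0.5774, -0.1885, 0.2675]
ee_rot: [[-0.12, -0.993, -0.004], [-0.993, 0.12, 0.001], [-0.0, 0.004, -1.0]]
wrist_force: [1.2, 0.1, -3.4]
gripper_width: 0.114
```

Emit:
{"name": "apply_moves", "arguments": {"plan": [[[5,0.04,0,0.08,0,-0.004,0],[5,0,0,0.1,0,0,0],[5,0,0,0.1,0,0,0]]]}}

```text
time_s: 4.42
tcp_pos: [0.5778, -0.1882, 0.2735]
ee_rot: [[-0.121, -0.993, -0.003], [-0.993, 0.121, 0.002], [-0.002, 0.003, -1.0]]
wrist_force: [-0.0, -0.8, -3.7]
gripper_width: 0.112
```

Emit:
{"name": "apply_moves", "arguments": {"plan": [[[5,0,0,0.1,0,0,0],[5,0,0,0.1,0,0,0],[5,0,0,0.1,0,0,0]]]}}

```text
time_s: 4.67
tcp_pos: [0.5776, -0.1881, 0.2815]
ee_rot: [[-0.121, -0.993, -0.004], [-0.993, 0.121, 0.002], [-0.002, 0.004, -1.0]]
wrist_force: [-0.6, -0.4, -4.5]
gripper_width: 0.117
```

Emit:
{"name": "apply_moves", "arguments": {"plan": [[[5,0,0,0.1,0,-0.002,0],[5,0,0,0.1,0,0,0],[5,0,0,0.1,0,0,0]]]}}

```text
time_s: 4.92
tcp_pos: [0.5775, -0.1881, 0.29]
ee_rot: [[-0.121, -0.993, -0.001], [-0.993, 0.121, 0.002], [-0.002, 0.001, -1.0]]
wrist_force: [-0.3, 0.2, -2.9]
gripper_width: 0.111
```

Emit:
{"name": "apply_moves", "arguments": {"plan": [[[5,0,0,0.1,0,0,0],[5,-0.01,0,0.1,0,0,0],[5,0,0,0.1,0,0,0]]]}}

```text
time_s: 5.17
tcp_pos: [0.5773, -0.1881, 0.2986]
ee_rot: [[-0.121, -0.993, -0.001], [-0.993, 0.121, 0.002], [-0.002, 0.001, -1.0]]
wrist_force: [-0.8, -0.4, -2.6]
gripper_width: 0.11
```

Emit:
{"name": "apply_moves", "arguments": {"plan": [[[5,-0.01,0,0.1,0,0,0],[5,0,0,0.1,0,0,0],[5,0,0,0.1,0,0,0]]]}}

```text
time_s: 5.42
tcp_pos: [0.5769, -0.1881, 0.3069]
ee_rot: [[-0.121, -0.993, -0.001], [-0.993, 0.121, 0.002], [-0.002, 0.001, -1.0]]
wrist_force: [-0.4, 0.7, -4.2]
gripper_width: 0.112
```

Emit:
{"name": "apply_moves", "arguments": {"plan": [[[5,0,0,0.1,0,0,0],[5,-0.01,0,0.1,0,0,0],[5,0,0,0.15,0,0,0],[5,0,0,0.2,0,0,0],[5,0,0,0.2,0,0,0],[5,0,0,0.2,0,0,0],[5,0,0,0.1,0,0,0],[5,0,0,0,0,0,0]]]}}

```text
time_s: 6.08
tcp_pos: [0.577, -0.1882, 0.3371]
ee_rot: [[-0.121, -0.993, 0.001], [-0.993, 0.121, 0.002], [-0.002, -0.001, -1.0]]
wrist_force: [0.6, 0.5, -3.7]
gripper_width: 0.114
```

Run:
```python
from h import *
s=sense();print(s['tcp_pos'],s['wrist_force'],s['moment']);d=capture('side');save(d,'s3');d=d['pixels'][130:305,300:415,::-1];cv2.imwrite('pics/s3z.png',cv2.resize(d,None,fx=3.4,fy=3.4,interpolation=cv2.INTER_CUBIC))
```

```text
[ 0.57697695 -0.18824964  0.33711891] [ 0.60997633  0.49161217 -3.70369012] [-0.0679188  -0.13889034 -0.00165337]
```

View pics/s3z.png

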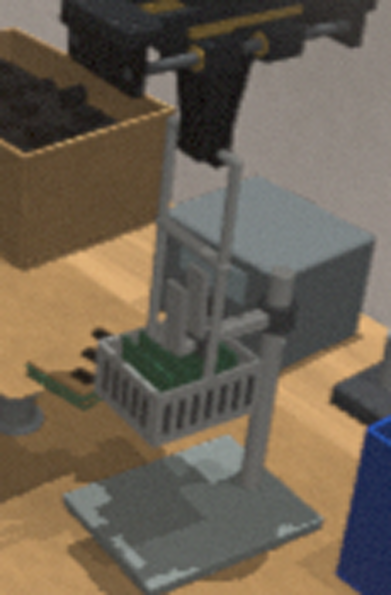

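The bar is 74 mm up and above both tines. The boards are now close under the hook's bottom at (190,345), so I'll lower 10 mm before withdrawing towards the stand's -x.

Emit:
{"name": "apply_moves", "arguments": {"plan": [[[5,0,0,-0.2,0,0,0],[5,0,0,-0.2,0,0,0],[5,0,0,0,0,0,0],[5,-0.15,0.02,0,0,0,0],[5,-0.2,0.025,0,0,0,0],[5,-0.2,0.025,0,0,0,0]]]}}

```text
time_s: 6.63
tcp_pos: [0.5621, -0.1861, 0.3233]
ee_rot: [[-0.121, -0.993, -0.003], [-0.993, 0.121, 0.003], [-0.002, 0.004, -1.0]]
wrist_force: [0.7, -0.3, -3.4]
gripper_width: 0.115
```

Emit:
{"name": "apply_moves", "arguments": {"plan": [[[5,-0.25,0.03,0.04,0,0,0],[5,-0.3,0.037,0.02,0,0,0],[5,-0.3,0.037,0,0,0,0],[5,-0.3,0.037,0,0,0,0],[5,-0.3,0.037,0,0,0,0],[5,-0.3,0.037,0,0,0,0]]]}}

```text
time_s: 7.13
tcp_pos: [0.513, -0.1802, 0.3258]
ee_rot: [[-0.121, -0.993, -0.002], [-0.993, 0.121, 0.003], [-0.002, 0.003, -1.0]]
wrist_force: [0.1, 0.1, -3.8]
gripper_width: 0.113
```

Emit:
{"name": "apply_moves", "arguments": {"plan": [[[5,-0.4,0.05,0,0,0,0],[5,-0.5,0.06,0,0,0,0],[5,-0.5,0.06,0,0,0,0],[5,-0.5,0.06,0,0,0,0],[5,-0.4,0.05,0,0,0,0],[5,-0.2,0.05,0.2,0,0,0],[5,0,0.2,0.3,0,0,0],[5,0,0.4,0.3,0,0,0],[5,0,0.5,0.1,0,0,0],[5,0,0.5,0,0,0,0],[5,0,0.3,0,0,0,0],[5,0,0,0,0,0,0]]]}}

```text
time_s: 8.13
tcp_pos: [0.4436, -0.1196, 0.3557]
ee_rot: [[-0.122, -0.993, 0.007], [-0.993, 0.122, 0.002], [-0.003, -0.007, -1.0]]
wrist_force: [0.4, -1.2, -4.1]
gripper_width: 0.11
```

Run:
```python
from h import *
for n in ['side','scene']:
    d=capture(n);save(d,n+'4');W=cloud(d);rgb=d['pixels'].astype(int)
    mc=(abs(W[...,0]-.59)<.1)&(abs(W[...,1]-.207)<.1)&(W[...,2]>.028)&(W[...,2]<.045)
    print('cradle lip',cv2.minAreaRect((W[mc][:,:2]*1000).astype(np.float32)),mc.sum())
    m=(rgb[...,0]>rgb[...,1]+25)&(rgb[...,2]>rgb[...,1]+25)&(W[...,0]<.6)
    k,l,st,c=cv2.connectedComponentsWithStats(m.astype(np.uint8))
    for i in range(1,k):
        if st[i,4]>40: P=W[l==i];print('purple',np.nanmin(P,0).round(3),np.nanmax(P,0).round(3))
```

```text
cradle lip ((590.4616088867188, 210.66888427734375), (119.12637329101562, 104.35013580322266), 9.182172775268555) 177
purple [ 0.282 -0.037 -0.   ] [0.458 0.373 0.217]
cradle lip ((589.9924926757812, 210.9275360107422), (118.0750961303711, 107.5063247680664), 8.716390609741211) 210
purple [ 0.343  0.23  -0.001] [0.46  0.364 0.218]
purple [0.177 0.031 0.   ] [0.378 0.262 0.219]
```

View pics/scene4.png

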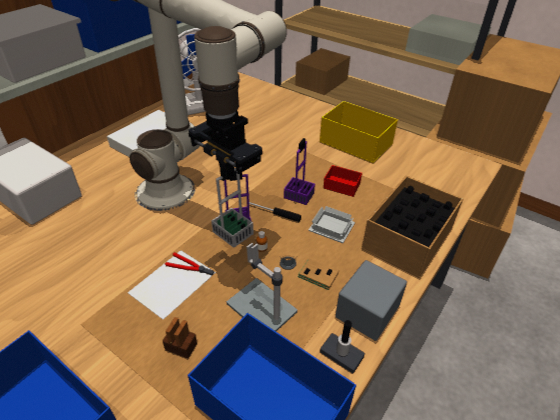

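The basket hangs in the gripper at (233,225), clear of the hook, and the cradle's lip still measures at (0.590,0.210) with yaw 9°. I'll carry it over now.

Emit:
{"name": "apply_moves", "arguments": {"plan": [[[5,0.3,0.5,0,0,0.006,0.02],[5,0.5,0.9,0,0,0,0.025],[5,0.5,0.9,0,0,0,0.025],[5,0.5,0.9,0,0,0,0.025],[5,0.5,0.9,0,0,0,0.025],[5,0.5,0.9,0,0,0,0.025],[5,0.5,0.9,0,0,0,0.025],[5,0.4,0.9,0,0,0,0.025],[5,0.4,0.9,0,0,0,0.025],[5,0.4,0.9,0,0,0,0.025],[5,0.4,0.9,0,0,0,0.02],[5,0,0,0,0,0,0]]]}}

```text
time_s: 9.23
tcp_pos: [0.5733, 0.1232, 0.3517]
ee_rot: [[0.144, -0.99, -0.006], [-0.99, -0.144, -0.005], [0.004, 0.006, -1.0]]
wrist_force: [0.4, 0.5, -4.0]
gripper_width: 0.113
```

Emit:
{"name": "apply_moves", "arguments": {"plan": [[[5,0.2,0.7,-0.2,0,0,0.007],[5,0.2,0.8,-0.4,0,0,0.007],[5,0.1,0.8,-0.4,0,0,0],[5,0.1,0.6,-0.4,0,0,0],[5,0.06,0.4,-0.4,0.003,-0.004,0],[5,0,0.15,-0.2,0,0,0],[5,0,0,0,0,0,0],[5,0,0,0,0,0,0]]]}}

```text
time_s: 9.9
tcp_pos: [0.5923, 0.2147, 0.2915]
ee_rot: [[0.157, -0.988, -0.011], [-0.988, -0.157, -0.009], [0.008, 0.012, -1.0]]
wrist_force: [-0.6, -0.6, -3.2]
gripper_width: 0.114
```

Emit:
{"name": "apply_moves", "arguments": {"plan": [[[5,-0.09,-0.19,0,0.009,-0.011,0],[5,0,0,0,0,0,0],[5,0,0,0,0,0,0]]]}}

```text
time_s: 10.15
tcp_pos: [0.59, 0.208, 0.2924]
ee_rot: [[0.156, -0.988, 0.002], [-0.988, -0.156, -0.0], [0.0, -0.002, -1.0]]
wrist_force: [-0.3, -0.0, -3.8]
gripper_width: 0.114
```

Run:
```python
from h import *
s=sense();print(s['tcp_pos'],s['ee_rot'].round(3).tolist() if hasattr(s['ee_rot'],'round') else s['ee_rot'],s['wrist_force'],s['moment'])
for n in ['side','scene']:
    d=capture(n);save(d,n+'5');W=cloud(d);rgb=d['pixels'].astype(int)
    near=(abs(W[...,0]-.59)<.09)&(abs(W[...,1]-.21)<.08)
    sat=rgb.max(-1)-rgb.min(-1)
    b=near&(W[...,2]>.07)&(W[...,2]<.135)
    P=W[b];print(n,'basket',cv2.minAreaRect((P[:,:2]*1000).astype(np.float32)),P[:,2].min(),b.sum())
    r=near&(abs(W[...,2]-.1237)<.006)&(sat<30);P=W[r]
    print('rim',cv2.minAreaRect((P[:,:2]*1000).astype(np.float32)),r.sum())
    c=near&(abs(W[...,2]-.034)<.006);P=W[c]
    if len(P):print('lip',cv2.minAreaRect((P[:,:2]*1000).astype(np.float32)),c.sum())
    up=near&(W[...,2]>.14)&(W[...,2]<.27);P=W[up]
    for z in np.arange(.15,.27,.02):
        q=P[abs(P[:,2]-z)<.01]
        a=q[q[:,1]>.21];e=q[q[:,1]<.21]
        print('%.2f'%z,np.median(a,0)[:2] if len(a) else '',np.median(e,0)[:2] if len(e) else '')
    y0,y1,x0,x1=(130,300,200,340) if n=='side' else (130,260,270,400)
    cv2.imwrite(f'pics/{n}5z.png',cv2.resize(d['pixels'][y0:y1,x0:x1,::-1],None,fx=3.4,fy=3.4,interpolation=cv2.INTER_CUBIC))
```

```text
[0.59001865 0.20798822 0.29236237] [[0.156, -0.988, 0.002], [-0.988, -0.156, -0.0], [0.0, -0.002, -1.0]] [-0.25643659 -0.00581304 -3.80765149] [-0.01091625  0.08613814 -0.04353597]
side basket ((589.6901245117188, 204.9222869873047), (95.8826904296875, 83.61968994140625), 8.652213096618652) 0.07827496571605896 742
rim ((589.2456665039062, 205.2056121826172), (96.75627136230469, 82.39502716064453), 9.798188209533691) 287
lip ((590.7288818359375, 209.97207641601562), (119.81209564208984, 103.55986022949219), 8.203067779541016) 142
0.15 [0.58322167 0.2366635 ] [0.59277638 0.17051101]
0.17 [0.58230967 0.23777432] [0.59356143 0.1708056 ]
0.19 [0.58323705 0.23731054] [0.59403454 0.17193899]
0.21 [0.5836167  0.22980933] [0.59021674 0.18509054]
0.23 [0.58271643 0.23873666] [0.59281297 0.17202471]
0.25 [0.58194822 0.23900951] [0.59383813 0.17280186]
0.27 [0.58239018 0.23821661] [0.59240025 0.1719877 ]
scene basket ((590.6508178710938, 203.79408264160156), (92.28237915039062, 85.66526794433594), 8.120586395263672) 0.07868824477505393 740
rim ((590.8671875, 203.45101928710938), (89.6326904296875, 84.92646789550781), 8.04879093170166) 256
lip ((589.7332763671875, 210.2322998046875), (116.83324432373047, 104.9189224243164), 8.069271087646484) 120
0.15 [0.58553693 0.23511724] [0.59592336 0.17033781]
0.17 [0.5855978  0.23675572] [0.59680724 0.16882108]
0.19 [0.58661656 0.23727884] [0.595365   0.17040302]
0.21 [0.58754406 0.23063867] [0.59497766 0.17361643]
0.23 [0.58638609 0.23530251] [0.59519084 0.17274382]
0.25 [0.5856182  0.23821598] [0.59652047 0.17283243]
0.27  [0.59565872 0.17196095]
```

View pics/side5z.png

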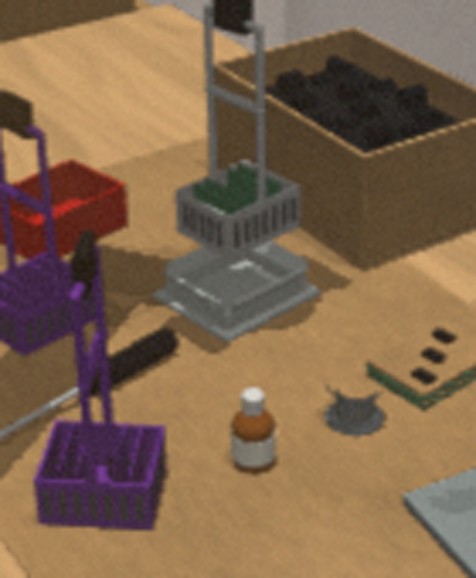

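View pics/scene5z.png

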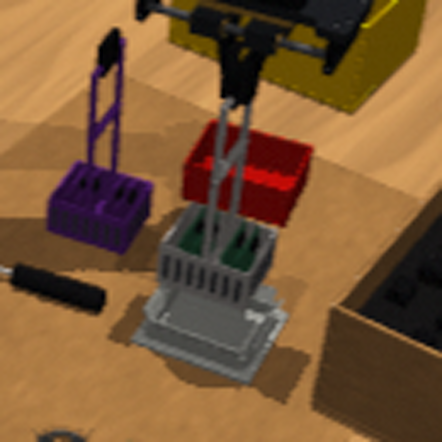

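Emit:
{"name": "apply_moves", "arguments": {"plan": [[[5,0,0.18,-0.3,0,0.002,0],[5,0,0,-0.4,0,0,0],[5,0,0,-0.4,0,0,0],[5,0,0,-0.3,0,0,0],[5,0,0,0,0,0,0],[5,0,0,0,0,0,0]]]}}

```text
time_s: 10.75
tcp_pos: [0.5897, 0.2122, 0.2543]
ee_rot: [[0.155, -0.988, 0.0], [-0.988, -0.155, 0.001], [-0.001, -0.001, -1.0]]
wrist_force: [-0.4, -0.1, -3.5]
gripper_width: 0.112
```

Run:
```python
from h import *
s=sense();print(s['tcp_pos'],np.round(s['ee_rot'],3).tolist(),s['wrist_force'],s['moment'])
zb=s['tcp_pos'][2]-.2128
for n in ['side','scene']:
    d=capture(n);W=cloud(d);rgb=d['pixels'].astype(int)
    near=(abs(W[...,0]-.59)<.09)&(abs(W[...,1]-.21)<.08)
    sat=rgb.max(-1)-rgb.min(-1)
    r=near&(abs(W[...,2]-zb-.045)<.006)&(sat<30);P=W[r]
    print('rim',cv2.minAreaRect((P[:,:2]*1000).astype(np.float32)),r.sum())
    b=near&(W[...,2]>zb+.005)&(W[...,2]<zb+.05);P=W[b];print(n,'basket',cv2.minAreaRect((P[:,:2]*1000).astype(np.float32)),b.sum())
    c=near&(abs(W[...,2]-.034)<.006);P=W[c]
    if len(P):print('lip',cv2.minAreaRect((P[:,:2]*1000).astype(np.float32)),c.sum())
    y0,y1,x0,x1=(130,300,200,340) if n=='side' else (130,260,270,400)
    cv2.imwrite(f'pics/{n}6z.png',cv2.resize(d['pixels'][y0:y1,x0:x1,::-1],None,fx=3.4,fy=3.4,interpolation=cv2.INTER_CUBIC))
d=wpose(s,capture('wrist'));save(d,'w6')
```

```text
[0.58974311 0.21222315 0.25429253] [[0.155, -0.988, 0.0], [-0.988, -0.155, 0.001], [-0.001, -0.001, -1.0]] [-0.44796697 -0.06172995 -3.51137074] [0.0156164  0.07948005 0.01115274]
rim ((590.0992431640625, 209.06008911132812), (95.77885437011719, 80.14303588867188), 9.956867218017578) 262
side basket ((589.8320922851562, 209.58306884765625), (96.35028839111328, 83.53459167480469), 8.878079414367676) 645
lip ((577.4734497070312, 186.21456909179688), (82.62171936035156, 137.22433471679688), 59.56913375854492) 93
rim ((589.3643188476562, 208.35150146484375), (89.55541229248047, 81.90531158447266), 8.44064712524414) 219
scene basket ((589.1975708007812, 209.07054138183594), (91.46663665771484, 85.47390747070312), 8.83594036102295) 650
lip ((590.0921020507812, 208.70994567871094), (118.70281219482422, 104.79739379882812), 10.725730895996094) 94
```

View pics/side6z.png

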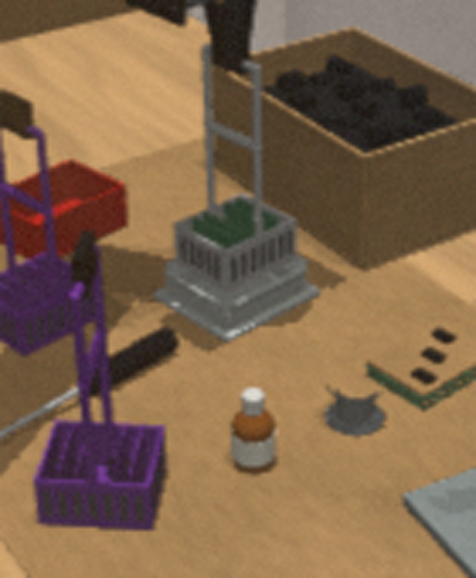

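View pics/w6.png

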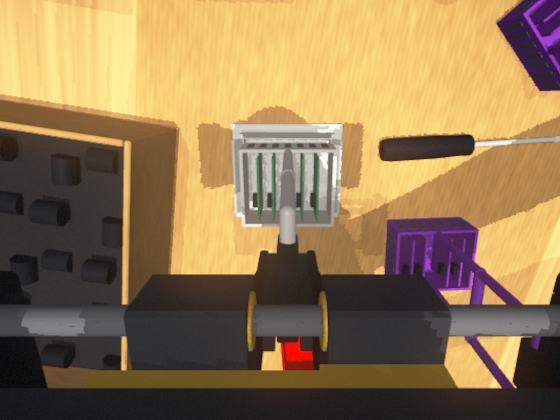

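Wrist and side views show the basket squarely over the nest at about (287,175), roughly 1 mm off centre. Centre estimates agree within about 1–2 mm, so I'll lower slowly while watching the force.

Emit:
{"name": "apply_moves", "arguments": {"plan": [[[5,0.04,0.02,-0.1,0,0,0.003],[5,0,0,-0.12,0,0,0],[5,0,0,-0.12,0,0,0],[5,0,0,-0.1,0,0,0]]]}}

```text
time_s: 11.23
tcp_pos: [0.5924, 0.2135, 0.2456]
ee_rot: [[0.158, -0.987, 0.006], [-0.987, -0.158, 0.004], [-0.003, -0.007, -1.0]]
wrist_force: [-0.0, 0.6, -3.4]
gripper_width: 0.111
```

Emit:
{"name": "apply_moves", "arguments": {"plan": [[[5,-0.06,-0.04,-0.08,-0.004,0.006,0],[5,0,0,-0.1,0,0,0],[5,0,0,-0.08,0,0,0]]]}}

```text
time_s: 11.48
tcp_pos: [0.5906, 0.2123, 0.2383]
ee_rot: [[0.158, -0.987, -0.001], [-0.987, -0.158, -0.001], [0.001, 0.001, -1.0]]
wrist_force: [0.2, 0.7, -3.1]
gripper_width: 0.114
```

Emit:
{"name": "apply_moves", "arguments": {"plan": [[[5,0,0,-0.08,0,0,0],[5,0,0,-0.08,0,0,0],[5,0,0,-0.08,0,0,0]]]}}

```text
time_s: 11.73
tcp_pos: [0.5906, 0.2123, 0.2315]
ee_rot: [[0.158, -0.987, -0.001], [-0.987, -0.158, -0.001], [0.001, 0.001, -1.0]]
wrist_force: [-0.5, -0.3, -3.1]
gripper_width: 0.11
```

Emit:
{"name": "apply_moves", "arguments": {"plan": [[[5,0,0,-0.06,0,0,0],[5,0,0,-0.06,0,0,0],[5,0,0,-0.06,0,0,0]]]}}

```text
time_s: 11.98
tcp_pos: [0.5906, 0.2123, 0.2264]
ee_rot: [[0.158, -0.987, -0.001], [-0.987, -0.158, -0.001], [0.001, 0.001, -1.0]]
wrist_force: [0.9, 0.6, -3.9]
gripper_width: 0.113
```

Emit:
{"name": "apply_moves", "arguments": {"plan": [[[5,0,0,-0.06,0,0,0],[5,0,0,-0.05,0,0,0],[5,0,0,-0.05,0,0,0]]]}}

```text
time_s: 12.23
tcp_pos: [0.5906, 0.2123, 0.2219]
ee_rot: [[0.158, -0.987, -0.001], [-0.987, -0.158, -0.001], [0.001, 0.001, -1.0]]
wrist_force: [0.4, -0.2, -3.1]
gripper_width: 0.111
```

Emit:
{"name": "apply_moves", "arguments": {"plan": [[[5,0,0,-0.04,0,0,0],[5,0,0,-0.04,0,0,0]]]}}

```text
time_s: 12.4
tcp_pos: [0.5907, 0.2122, 0.2201]
ee_rot: [[0.158, -0.987, -0.0], [-0.987, -0.158, -0.001], [0.001, 0.001, -1.0]]
wrist_force: [-0.1, -1.2, 1.0]
gripper_width: 0.115
```

The force rose by about 4.5 N at a TCP height of 0.220, where the floor was expected (0.219). The basket is resting on the cradle floor, so I'll open.

Emit:
{"name": "apply_moves", "arguments": {"plan": [[[16,0,0,0,0,0,0],[20,0,0,0,0,0,0],[30,0,0,0,0,0,0],[50,0,0,0,0,0,0],[70,0,0,0,0,0,0],[70,0,0,0,0,0,0],[70,0,0,0,0,0,0],[70,0,0,0,0,0,0]]]}}

```text
time_s: 13.07
tcp_pos: [0.5936, 0.2131, 0.2254]
ee_rot: [[0.16, -0.987, 0.01], [-0.987, -0.16, 0.002], [-0.001, -0.01, -1.0]]
wrist_force: [0.4, 0.2, -0.2]
gripper_width: 0.568
```

Run:
```python
from h import *
s=sense();print(s['tcp_pos'],s['gripper_width'],s['wrist_force'])
for n in ['side','scene']:
    d=capture(n);W=cloud(d);rgb=d['pixels'].astype(int)
    near=(abs(W[...,0]-.59)<.09)&(abs(W[...,1]-.21)<.08)
    sat=rgb.max(-1)-rgb.min(-1)
    r=near&(abs(W[...,2]-.051)<.006)&(sat<30);P=W[r]
    print('rim',cv2.minAreaRect((P[:,:2]*1000).astype(np.float32)),r.sum(),np.percentile(P[:,2],[50,90]))
    y0,y1,x0,x1=(130,300,200,340) if n=='side' else (130,260,270,400)
    cv2.imwrite(f'pics/{n}7z.png',cv2.resize(d['pixels'][y0:y1,x0:x1,::-1],None,fx=3.4,fy=3.4,interpolation=cv2.INTER_CUBIC))
```

```text
[0.5936035  0.21308314 0.22538658] 0.567582176461728 [ 0.43387709  0.22433339 -0.23259023]
rim ((589.4210205078125, 208.4953155517578), (94.65509033203125, 81.44758605957031), 9.138426780700684) 265 [0.04987067 0.05460333]
rim ((590.1427612304688, 208.2807159423828), (91.46173095703125, 82.6891860961914), 9.376916885375977) 224 [0.05079948 0.05529076]
```

View pics/side7z.png

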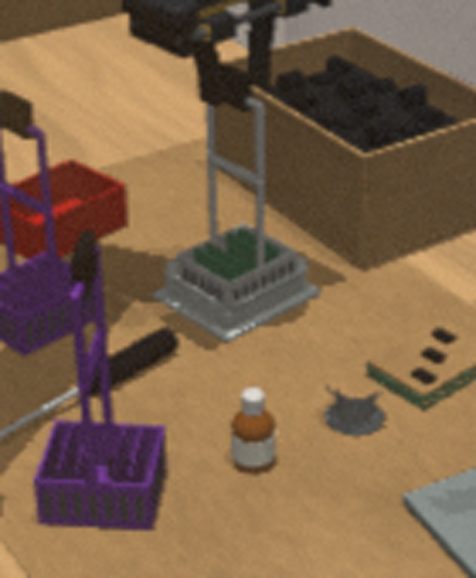

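View pics/scene7z.png

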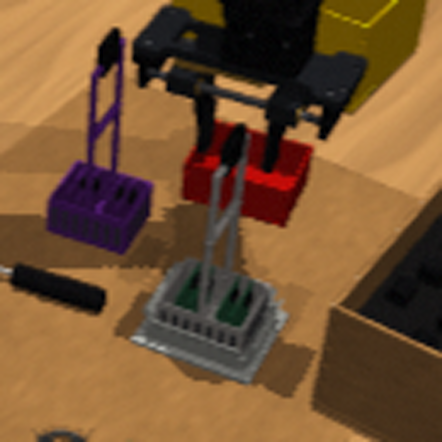

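The basket sits in the nest at (235,265) in the side crop. Its rim is at z ≈ 0.051, as expected, and its centre is about 2 mm from the cradle's. The fingers are free of the plate, so I'll retreat straight up.

Emit:
{"name": "apply_moves", "arguments": {"plan": [[[80,-0.1,0,0.15,0,0,0],[80,0,0,0.3,0,0,0],[80,0,0,0.5,0,0,0],[80,0,0,0.6,0,0,0],[80,0,0,0.8,0,0,0],[80,0,0,0.8,0,0,0],[80,0,0,0.8,0,0,0],[80,0,0,0.3,0,0,0],[80,0,0,0,0,0,0],[80,0,0,0,0,0,0],[80,0,0,0,0,0,0]]]}}

```text
time_s: 14.08
tcp_pos: [0.5889, 0.2122, 0.339]
ee_rot: [[0.16, -0.987, 0.009], [-0.987, -0.16, 0.002], [-0.0, -0.009, -1.0]]
wrist_force: [-1.0, 1.3, -0.9]
gripper_width: 0.8
```

Run:
```python
from h import *
s=sense();print(s['tcp_pos'],s['gripper_width'],s['wrist_force'],s['time_s'])
for n in ['side','scene']:
    d=capture(n);save(d,n+'8');W=cloud(d);rgb=d['pixels'].astype(int)
    near=(abs(W[...,0]-.59)<.09)&(abs(W[...,1]-.21)<.08)
    sat=rgb.max(-1)-rgb.min(-1)
    r=near&(abs(W[...,2]-.051)<.006)&(sat<30);P=W[r]
    print('rim',cv2.minAreaRect((P[:,:2]*1000).astype(np.float32)),r.sum(),np.percentile(P[:,2],[50,90]))
    for q in range(4):
        h=P[(P[:,0]>.59)==(q&1)];h=h[(h[:,1]>.209)==(q>>1)];print(q,np.median(h[:,2]).round(4) if len(h) else None)
    up=near&(W[...,2]>.09)&(W[...,2]<.25);P=W[up]
    for z in (.1,.13,.16,.19,.235):
        q=P[abs(P[:,2]-z)<.015];print(z,np.median(q,0)[:2].round(4))
```

```text
[0.58889391 0.21219116 0.33898402] 0.7999782591122914 [-0.95986064  1.30536975 -0.88187598] 14.0833
rim ((588.6610717773438, 207.80615234375), (92.61429595947266, 79.25769805908203), 9.168627738952637) 272 [0.04994517 0.05478009]
0 0.05
1 0.0494
2 0.0503
3 0.0499
0.1 [0.586  0.2369]
0.13 [0.5877 0.2074]
0.16 [0.5893 0.1999]
0.19 [0.592  0.1759]
0.235 [0.5871 0.2033]
rim ((589.75927734375, 207.33636474609375), (92.6646957397461, 81.86231994628906), 8.256531715393066) 221 [0.0510262  0.05503618]
0 0.0505
1 0.0511
2 0.0514
3 0.0513
0.1 [0.5888 0.2364]
0.13 [0.5937 0.1938]
0.16 [0.5903 0.2107]
0.19 [0.592  0.1768]
0.235 [0.5934 0.1996]
```

View pics/side8.png

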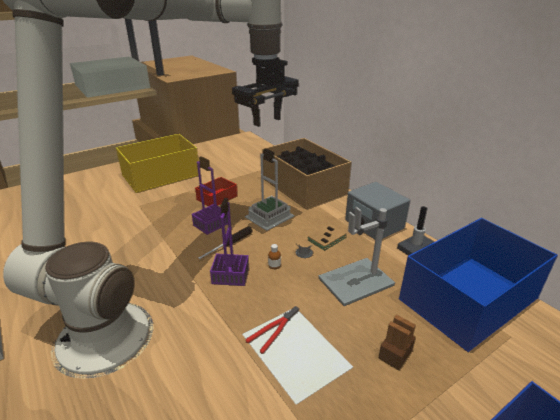

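The basket stands level in the cradle at (268,210), with its rim corners all at 49–51 mm. The gripper is clear above it, and the bystanders look unmoved. I'll hand the job in.

```bash
python3 -c "
from station import finish_job
print(finish_job())"
```

```text
the job is handed in; nothing more can be done
None
```

The basket is off the hook and standing in the cradle, released, and I handed the job in at about 14 s of the 64 s allowed. `finish_job` gives no verdict.

- **Lift:** I gripped the plate, measured about 0.04 rad of slot lean towards -x, and eased the bar up in short steps. The side force I read stayed at 1.2 N or less. I stopped 74 mm up, then lowered it again (to about 60 mm) because the boards were close under the hook's bottom.
- **Withdrawal and placing:** I drew it off along the stand's -x and lowered it into the cradle. The vertical force rose by about 4.5 N at floor contact, at the expected height. I then opened the jaws and backed straight up.
- **Last checks:**
  - The rim was level, with its corners at 49–51 mm against the expected 51 mm.
  - The gripper was more than 80 mm above the basket.
  - By eye in the side view, the bystanders looked where they had been; I did not measure them.
- **Disagreement:** The rim-based centre came out about 2–3 mm short of the cradle's lip centre in y. That is about as far as the nest's 2.5 mm clearance allows and well within the 8 mm limit. The 2 mm camera calibration could account for much of it.

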